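# Latch the paper bay's gate

## Robot

A 7-joint arm with a two-finger parallel gripper is mounted at the origin on the work surface. World frame = base frame: x ahead of the robot, y to its left, z up, the work surface at z = 0. Lengths are in m, angles in rad, forces in N, time in s.
With the tool pointing down it reaches from about 0.425 to 0.875 m from the base axis. Payload 4.7 kg.
Tool frame: the origin (TCP) lies between the finger pads; the fingertips stand 14 mm ahead of it and the grasp point (between the pads) lies 5 mm behind it; z points along the fingers, y is the line along which they close (so a half turn about z gives the same grasp; the last joint's range is limited). The gripper opens to 87 mm and grips with 3 to 60 N. Pads are 19 mm wide; open, the fingers measure 117 mm over their backs; the gripper's body (75 mm by 190 mm) begins 51 mm behind the grasp point.
Start: joints at [-1.175, 0.321, -0.07, 1.45, 0.023, 1.371, -0.057], TCP at [0.242, 0.603, 0.237] pointing down, gripper open.
Joint ranges: [-2.86, 2.86], [-0.3, 2.09], [-1.38, 1.24], [0.06, 2.45], [-1.56, 4.7], [0.09, 2.05], [-2.69, 2.69]. Speed limits (rad/s): [2.57, 2.57, 3.14, 3.14, 3.14, 3.14, 3.14].

## Interface

Orientations are given as a rotation vector (axis times angle).
In Python, from bench import ctrl gives the robot as it stands.
- The arm moves only by the tool step_arm, never from a script. Its argument "commands" is a list of rows, each an object with "travel": the shift along the tool's x, y, z in m, a list of three; "turn": the turn, a rotation vector about the tool's x, y, z in degrees, a list of three. A call has 1 to 5 rows; each row is the pose to reach, as a shift and turn from the pose commanded when the call began, along the tool's axes at that moment; what a row does not reach only later rows make up. A row lasts 1/10 s, in which the tool goes at most 50 mm and 8.59 degrees, less where a joint would pass 70% of its speed; a pose out of reach is approached as far as the arm can. A call with a gripper value outside its range is refused whole. "gripper" is the opening, from 0 (shut) to 1 (fully open), set as the call begins (left out, the last holds). The fingers move at their own pace and stop on an object; "force" is the grip in N (left out, the last holds). Time passes only in rows, so rows that repeat a pose let the fingers close. It gives the time, the measured TCP pose, the force, the opening and the grip force at its end, in the units of the state.
- ctrl.get_state(): the state, without advancing time (a new reading comes with each control period).
- ctrl.get_image(name): name is "scene" or "top" or "wrist"; returns the picture (420x560x3 uint8, red, green, blue); there is no depth.
- ctrl.camera_model(name): a dict with "fx", "fy", "cx", "cy" (pixels), "R" (3x3) and "t" (3): a world point X has camera coordinates R X + t; the wrist camera has in their place "T_tool_cam" (4x4, takes a point from camera to tool coordinates, whose origin is the TCP and whose axes are the flange's). Camera axes: x right, y down, z forward; pixel columns grow to the right and rows downward; lengths in m; the calibration is good to about 2 mm. The wrist camera is an equidistant fisheye: a pixel r from the principal point sees the ray r / f radians off the axis. A picture is of the moment at which its call begins: read the wrist's pose just before it. camera_model takes no time and is no camera call.
- ctrl.close_job(): hands the job in; it is judged then, once.
The state is a dict: "time": time; "joint_positions": joint angles; "qd": joint speeds; "joint_torque": joint torques, N m; "position": TCP position; "tool_rot": TCP orientation; "ft_force": force on the tool from outside, world axes, zero at the start; "torque": the same for the moment, N m; "grip_width": opening from 0.0 (shut) to 1.0 (fully open); "grip_force": force on a finger pad.
Only numpy, scipy, OpenCV 4.12 (cv2) and the standard library are available. Lean on these libraries where they do the work, as an engineer would, in place of code of your own. Each camera call takes 0.05 s, during which the arm holds its last target. There are 200 camera calls.

## Task

Close the low wooden gate of the paper bay and latch it: by its red knob lift the blue latch bar, swing the gate shut with the bar raised over the yellow striker until you feel the rubber buffer, and let the bar drop fully into the catch between striker and buffer, then let go. Do it gently: do not slam the gate, jam the bar against the striker or press hard on the buffer, and leave everything else on the desk where it is.

Things in the scene. Friction and masses are not known exactly. Their poses are not given: they have to be found in the camera images.
- bay: wooden paper bay fixed to the desk, open at the top, 350 mm deep, 280 mm wide, sides 70 mm tall. Origin: on the desk, at the middle of its front; its x points from the front into the bay, y to the left seen from the robot, z up. It carries the gate across its front.
- gate_hinge (a point): point on the gate's upright hinge axis, 115 mm above the desk, at the left (+y) end of the bay's front (0, 120, 115 mm in the bay's frame). Its frame turns with the gate: x is the gate's normal into the bay, -y runs along the gate to its free edge 230 mm away.
- gate (a joint): opening angle of the light wooden gate (rad): 0 is exactly across the front of the bay, positive is open, the free edge swung out towards the robot (clockwise seen from above); stops at -0.14 and 1.0. Slight friction (0.06 N m) keeps it in place. The gate is 12 mm thick, 230 mm long, its top 125 mm above the desk. Latched it reads between -0.09 and 0.09, depending on the keeper's place.
- latch_pivot (a point): pivot of the latch bar, on the robot's side of the gate, 140 mm along the gate from the hinge axis, 13 mm in front of the gate's mid-plane (the bar's mid-plane) and 115 mm above the desk; the pivot axis is the gate's normal.
- latch (a joint): lift angle of the latch bar (rad): 0 is level and fully dropped (its lower stop), positive lifts the free end; upper stop 0.4. It falls back by its own weight (about 2 N at the knob).
- latch_bar: blue steel latch bar, 8 mm thick (along the gate's normal), 16 mm tall, running from 20 mm behind the pivot to 155 mm beyond it, past the gate's free edge. Origin at the pivot, -y along the bar to its free end.
- latch_knob (a point): middle of the grip of the red knob: a round 14 mm bar standing 46 mm out of the latch bar's face towards the robot (plus a 4 mm end disc, 20 mm across), level, 60 mm along the bar from the pivot. The point lies on the knob's axis, 27 mm in front of the bar's mid-plane. Pinch it from above, fingers either side along the gate; it turns between flat fingers.
- post: white post, 140 mm (x) by 28 mm by 90 mm tall, fixed to the desk beyond the gate's free edge. Origin: on the desk, in line with the bay's front, 150 mm to the right (-y) of the bay's middle; axes as the bay's. It carries a steel keeper: from the robot's side first the yellow striker, then the catch (a 16 mm gap for the 8 mm bar), then an upright black rubber buffer.
- catch_nominal (a point): point on the post where the bar's mid-line stands with gate and latch at 0, 115 mm above the desk. The keeper is screwed down in slots: the real middle of its catch lies anywhere from 18 mm nearer the robot to 18 mm farther along the bay's x. The offset is not given: feel for the buffer, whose face is 8 mm beyond the real middle; it gives 1 mm per 4 N and stops the bar raised or dropped.
- striker_nominal (a point): top centre of the yellow striker if the keeper offset were 0 (the striker shares that offset of up to 18 mm either way). Striker: 34 mm deep (x), 24 mm wide, square front without ramp, top 125 mm above the desk, 18 mm above the underside of the dropped bar. The latch must read 0.17 or more to pass over it; about 0.14 to 0.16 means that the bar lies on it.
- tape_roll: roll of brown packing tape, 90 mm across and 48 mm tall, on the ream; origin: centre of its underside (leave alone)
- mug: white mug, 80 mm across, 95 mm tall; origin: centre of its underside (leave alone)
- water_bottle: clear water bottle, 64 mm across, 200 mm tall; origin: centre of its underside (leave alone)
- pen_pot: black pot of pens, 76 mm across, 150 mm tall; origin: centre of its underside (leave alone)
- stapler: black stapler, 150 x 36 x 54 mm; origin: centre of its underside (leave alone)
- hole_punch: grey and black hole punch, 100 x 120 x 65 mm; origin: centre of its underside (leave alone)
- clip_box: open orange box of paper clips, 90 x 60 x 30 mm; origin: centre of its underside (leave alone)

How it is judged:
By the outcome, as a careful person would: the job done as asked, in the order asked, and still so for the second after the job is handed in, with the robot touching nothing.
It also fails if it takes over 51 s, if anything falls off the work surface, if the arm or the gripper's body presses on something with over 40 N, if the wrist force passes 120 N, or if a joint passes its speed limit or range.

## Working session

There is one attempt and no reset: what is moved stays moved. The work goes in short steps, Python scripts to look and compute and a tool call to move; the robot and the scene stay as the last step left them, time stands still between calls to the robot, and variables do not carry over. Pictures are saved under pics/ and viewed, at most 10 in all, crops included, and the job is handed in when it is done.

Besides the shell and the picture viewer there is one more tool, called by a JSON object that holds its "api" and its "payload". step_arm: Moves the arm, as the interface text tells. Its arguments: {"type":"object","properties":{"commands":{"type":"array"},"gripper":{"type":"number"},"force":{"type":"number"}},"required":["commands"]}

```bash
mkdir -p pics; ls
python3 - <<'E'
from bench import ctrl
import cv2,numpy as np
s=ctrl.get_state();print(s)
ims=[ctrl.get_image(n) for n in("scene","top")]
for n,i in zip(("scene","top"),ims):
    cv2.imwrite(f"pics/{n}0.png",i[:,:,::-1]);print(n,ctrl.camera_model(n))
print(ctrl.camera_model("wrist"))
E
```

```text
pics
{'time': 0.0, 'joint_positions': array([-1.17488313,  0.32184681, -0.07011194,  1.45171865,  0.02259987,
        1.37077938, -0.05687499]), 'qd': array([ 9.07828189e-04, -1.06297188e-03, -3.23232759e-04,  8.45688795e-04,
       -2.15151755e-05, -1.25352475e-03, -9.64662302e-04]), 'joint_torque': array([-3.97082840e-04, -4.91283417e+01, -4.04274585e-01, -3.12532425e+01,
       -6.41271682e-02,  4.35580546e-02,  1.81340756e-04]), 'position': array([0.24201999, 0.60267845, 0.23542433]), 'tool_rot': array([-5.95933374e-01, -3.08426308e+00,  3.05342200e-03]), 'ft_force': array([0.24851777, 0.49149286, 0.06847203]), 'torque': array([-0.02400969, -0.00649751, -0.04158715]), 'grip_force': 0.0, 'grip_width': 0.9980738660636114}
scene {'fx': 437.4911331168224, 'fy': 437.4911331168224, 'cx': 283.17364960359794, 'cy': 207.19533153054374, 'R': array([[-0.80849493,  0.58848752,  0.00428836],
       [ 0.43431467,  0.60156974, -0.67043614],
       [-0.39712304, -0.54018172, -0.74195485]]), 't': array([ 0.48593318, -0.14510911,  1.59538226])}
top {'fx': 520.7276260928227, 'fy': 520.7276260928227, 'cx': 284.35815630155065, 'cy': 204.65055200700627, 'R': array([[ 0.09712671, -0.99525551,  0.00573416],
       [-0.96984402, -0.09593768, -0.22405028],
       [ 0.2235374 ,  0.01620002, -0.97456072]]), 't': array([-0.07653457,  0.58115572,  1.44790044])}
{'fx': 325.19226210127806, 'fy': 325.19226210127806, 'cx': 283.07035979335535, 'cy': 202.9678008196513, 'T_tool_cam': array([[ 4.61722119e-04, -9.57093295e-01, -2.89779592e-01,
         8.03983118e-02],
       [ 9.99999438e-01,  1.65236181e-04,  1.04760800e-03,
         1.20283335e-04],
       [-9.54776520e-04, -2.89779913e-01,  9.57092833e-01,
        -1.49393301e-01],
       [ 0.00000000e+00,  0.00000000e+00,  0.00000000e+00,
         1.00000000e+00]])}
```

View pics/scene0.png

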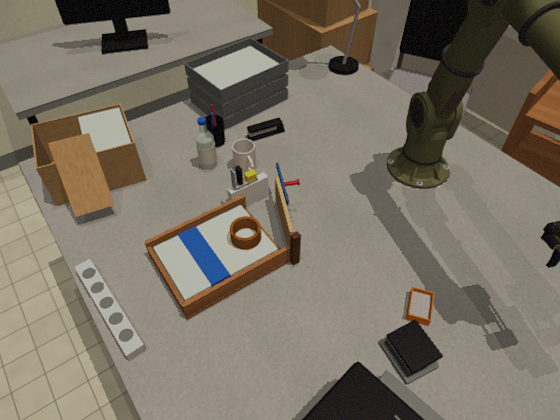

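View pics/top0.png

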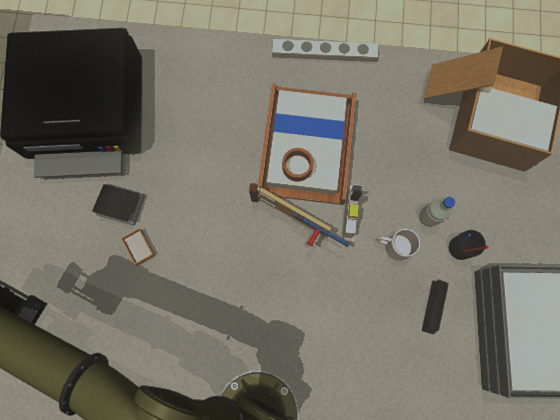

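The scene shows the gate open about 30°, hinge block near (254,190) in top, red knob (315,238), blue bar end (350,243), yellow striker (353,211), black buffer (356,192). The mug handle (385,240) is close to the post.

```bash
cat > h.py <<'E'
import numpy as np,cv2
from bench import ctrl
def ray(n,u,v):
    c=ctrl.camera_model(n);R=np.array(c["R"]);C=-R.T@np.array(c["t"])
    d=R.T@np.array([(u-c["cx"])/c["fx"],(v-c["cy"])/c["fy"],1]);return C,d/np.linalg.norm(d)
def onz(n,u,v,z):
    C,d=ray(n,u,v);return C+d*(z-C[2])/d[2]
def tri(p,q):
    a,b=ray("scene",*p);c,d=ray("top",*q)
    s=np.linalg.lstsq(np.c_[b,-d],c-a,rcond=None)[0]
    return (a+b*s[0]+c+d*s[1])/2,np.linalg.norm(a+b*s[0]-c-d*s[1])
def blobs(img,lo,hi,box,amin=8):
    m=cv2.inRange(cv2.cvtColor(img,cv2.COLOR_RGB2HSV),lo,hi);k=np.zeros_like(m);x0,y0,x1,y1=box;k[y0:y1,x0:x1]=m[y0:y1,x0:x1]
    cs=cv2.findContours(k,cv2.RETR_EXTERNAL,cv2.CHAIN_APPROX_NONE)[0]
    return sorted([c[:,0,:] for c in cs if len(c)>=amin],key=len,reverse=True)
E
python3 - <<'E'
from h import *
T=cv2.imread("pics/top0.png")[:,:,::-1].copy();S=cv2.imread("pics/scene0.png")[:,:,::-1].copy()
bx={"top":(230,70,370,260),"scene":(220,150,310,270)}
for nm,lo,hi in(("red",(170,150,80),(179,255,255)),("red0",(0,190,80),(4,255,255)),("yel",(23,150,90),(33,255,255)),("blue",(100,120,40),(125,255,255))):
  for n,I in(("top",T),("scene",S)):
    for c in blobs(I,lo,hi,bx[n])[:2]:
        r=cv2.minAreaRect(c.astype(np.float32));print(nm,n,len(c),cv2.boxPoints(r).round(1).tolist(),c.mean(0).round(1))
t=cv2.resize(T[160:260,240:380],None,fx=5,fy=5,interpolation=cv2.INTER_CUBIC);cv2.imwrite("pics/t1.png",t[:,:,::-1])
s=cv2.resize(S[150:280,215:315],None,fx=4.6,fy=4.6,interpolation=cv2.INTER_CUBIC);cv2.imwrite("pics/s1.png",s[:,:,::-1])
E
```

```text
red0 scene 29 [[284.70001220703125, 182.0], [297.8999938964844, 180.1999969482422], [298.29998779296875, 183.0], [285.1000061035156, 184.8000030517578]] [291.3 182.5]
yel top 34 [[349.0, 205.0], [357.0, 205.0], [357.0, 216.0], [349.0, 216.0]] [353.2 210.5]
yel scene 23 [[243.60000610351562, 173.1999969482422], [253.1999969482422, 168.39999389648438], [255.60000610351562, 173.1999969482422], [246.0, 178.0]] [249.7 173.2]
blue top 168 [[273.20001220703125, 131.0], [275.29998779296875, 113.19999694824219], [344.0, 121.19999694824219], [341.8999938964844, 139.0]] [308.5 126.2]
blue top 91 [[302.5, 219.89999389648438], [303.6000061035156, 218.0], [348.20001220703125, 243.60000610351562], [347.20001220703125, 245.39999389648438]] [325.3 231.7]
blue scene 63 [[275.3999938964844, 163.1999969482422], [277.6000061035156, 162.60000610351562], [286.0, 193.39999389648438], [283.79998779296875, 194.0]] [280.6 178.3]
blue scene 21 [[220.0, 269.0], [220.0, 261.0], [225.0, 261.0], [225.0, 269.0]] [221.5 266. ]
```

View pics/t1.png

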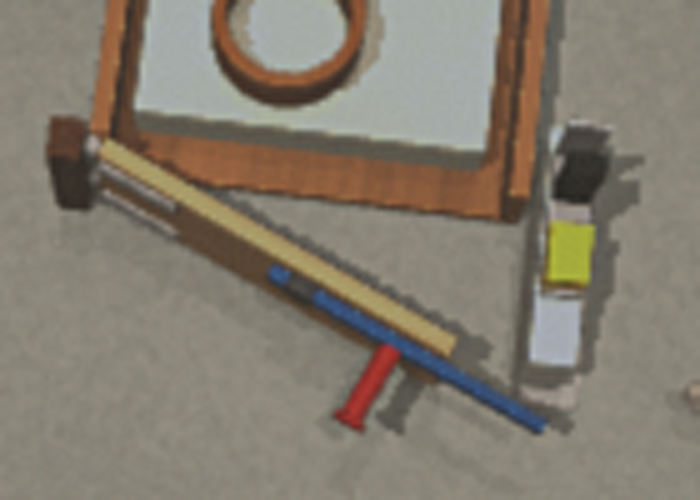

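View pics/s1.png

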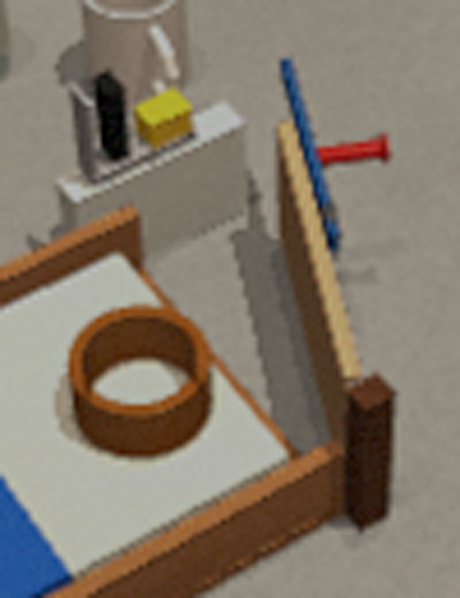

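Run:
```python
from h import *
f=lambda n,x,y,z:(onz(n,x/5+239.6,y/5+159.6,z)*1000).round(1) if n=="top" else (onz(n,x/4.6+214.6,y/4.6+149.6,z)*1000).round(1)
P=lambda k,*a:print(k,f(*a))
P("gate hinge end top","top",103,146,.125);P("gate free top","top",452,345,.125)
P("  scene hinge","scene",351,376,.125);P("  scene free","scene",286,125,.125)
P("bar far end top","top",543,427,.123);P("bar near","top",273,272,.123)
P("  scene end","scene",287,62,.123)
P("knob base","top",393,350,.120);P("knob end","top",350,418,.118)
P("  scene knob base","scene",318,155,.115);P(" end","scene",388,148,.115)
for c in((549,222),(596,224),(590,288),(545,284)):P("striker","top",*c,.125)
for c in((134,120),(162,90),(191,107),(165,130)):P("striker s","scene",*c,.125)
P("buffer","top",580,160,.125)
for c in((528,362),(578,365),(597,130),(552,130)):P("post","top",*c,.09)
for c in((246,112),(226,105),(60,186),(77,200)):P("post s","scene",*c,.09)
Q=lambda k,u,v,z:print(k,(onz("top",u,v,z)*1000).round(1))
Q("L wall back",274,87,.07);Q("L front",260,190,.07);Q("R back",355,95,.07);Q("R front",348,200,.07)
r,e=tri((291.3,182.5),((365/5+239.6),(384/5+159.6)));print("knob tri",r,e)
r,e=tri((249.7,173.2),(353.2,210.5));print("striker tri (mask incl side)",r,e)
```

```text
gate hinge end top [611.2  51.7 125. ]
gate free top [ 517.2 -152.5  125. ]
  scene hinge [612.3  51.5 125. ]
  scene free [ 516.3 -151.7  125. ]
bar far end top [ 476.8 -206.   123. ]
bar near [548.9 -50.2 123. ]
  scene end [ 477.2 -205.2  123. ]
knob base [ 512.1 -120.5  120. ]
knob end [ 472.2 -100.1  118. ]
  scene knob base [ 509.7 -123.4  115. ]
 end [ 466.8 -100.8  115. ]
striker [ 592.1 -201.   125. ]
striker [ 593.6 -227.3  125. ]
striker [ 556.8 -226.3  125. ]
striker [ 556.6 -201.3  125. ]
striker s [ 598.1 -216.7  125. ]
striker s [ 566.  -230.8  125. ]
striker s [ 559.1 -204.6  125. ]
striker s [ 586.2 -196.   125. ]
buffer [ 629.5 -215.9  125. ]
post [ 518.3 -198.7   90. ]
post [ 519.4 -227.    90. ]
post [ 657.8 -228.7   90. ]
post [ 655.2 -202.9   90. ]
post s [ 510.8 -209.    90. ]
post s [ 518.3 -223.4   90. ]
post s [ 656.9 -223.3   90. ]
post s [ 654.5 -205.    90. ]
L wall back [949.3  48.   70. ]
L front [621.6  55.6  70. ]
R back [ 947.7 -200.5   70. ]
R front [ 617.  -202.2   70. ]
knob tri [ 0.49175443 -0.10698157  0.12113054] 0.0010359579532682802
striker tri (mask incl side) [ 0.57571726 -0.21389875  0.12503547] 0.002986298407294754
```

Both views agree: hinge is at about (613,55), gate open about 0.42 rad, knob grip at about (492,-108) mm, and the estimated catch middle at x≈600. I'll write a motion helper next.

```bash
cat > m.py <<'E'
import sys
from h import *
from scipy.spatial.transform import Rotation as Ro
H=np.array([.613,.055]); YAW=np.radians(-.8)
def rot(gate): # tool y towards the hinge along the gate, z down
    a=YAW+(-gate) # gate opens clockwise
    y=np.array([-np.sin(a),np.cos(a),0]);z=np.array([0,0,-1.]);return np.c_[np.cross(y,z),y,z]
def knob(gate,lift):
    R=rot(gate);al=.14+.06*np.cos(lift)
    p=H-al*R[:2,1]+.040*R[:2,0];return np.r_[p,.115+.06*np.sin(lift)-.005]
def rel(pos,R,label=""):
    s=ctrl.get_state();R0=Ro.from_rotvec(s["tool_rot"]).as_matrix()
    print(label,"travel",(R0.T@(np.array(pos)-s["position"])).round(4),"turn",np.degrees(Ro.from_matrix(R0.T@R).as_rotvec()).round(2))
E
python3 - <<'E'
from m import *
s=ctrl.get_state();R0=Ro.from_rotvec(s["tool_rot"]).as_matrix();print(R0.round(3))
k=knob(.417,0);print(k)
rel([.5,.3,.235],R0,"w1");rel([k[0],k[1],.235],rot(.417),"above")
E
```

```text
[[-0.928  0.373 -0.001]
 [ 0.373  0.928 -0.002]
 [-0.    -0.002 -1.   ]]
[ 0.49310832 -0.11000298  0.11      ]
w1 travel [-0.3522 -0.1849  0.0009] turn [0. 0. 0.]
above travel [-0.4985 -0.5679  0.0016] turn [-0.1   0.01  2.82]
```

{"api": "step_arm", "payload": {"commands": [{"travel":[-0.04,-0.021,0],"turn":[0,0,0]},{"travel":[-0.083,-0.044,0],"turn":[0,0,0]},{"travel":[-0.126,-0.067,0],"turn":[0,0,0]},{"travel":[-0.169,-0.09,0],"turn":[0,0,0]},{"travel":[-0.212,-0.113,0],"turn":[0,0,0]}], "gripper": 0.6, "force": 12}}

```text
time: 0.6
position: [0.3977, 0.4175, 0.2362]
tool_rot: [-0.596, -3.084, 0.001]
ft_force: [0.8, 0.5, 0.7]
grip_width: 0.647
grip_force: 0.0
```

{"api": "step_arm", "payload": {"commands": [{"travel":[-0.043,-0.025,0],"turn":[0,0,0]},{"travel":[-0.085,-0.053,0],"turn":[0,0,0]},{"travel":[-0.12,-0.085,0],"turn":[0,0,0]},{"travel":[-0.145,-0.125,0],"turn":[0,0,0]},{"travel":[-0.165,-0.165,0],"turn":[0,0,0]}]}}

```text
time: 1.1
position: [0.4891, 0.2021, 0.236]
tool_rot: [-0.598, -3.084, 0.001]
ft_force: [1.0, -0.9, 0.1]
grip_width: 0.601
grip_force: 0.0
```

{"api": "step_arm", "payload": {"commands": [{"travel":[-0.02,-0.044,0],"turn":[0,0,0]},{"travel":[-0.04,-0.088,0],"turn":[0,0,0]},{"travel":[-0.06,-0.132,0],"turn":[0,0,0]},{"travel":[-0.08,-0.176,0],"turn":[0,0,0]},{"travel":[-0.1,-0.22,0],"turn":[0,0,0]}]}}

```text
time: 1.6
position: [0.4988, -0.0386, 0.2364]
tool_rot: [-0.596, -3.084, -0.001]
ft_force: [0.1, 0.4, -0.5]
grip_width: 0.599
grip_force: 0.0
```

Run:
```python
from m import *
s=ctrl.get_state();print(s["time"],s["position"],s["ft_force"],s["grip_width"])
k=knob(.417,0);rel([k[0],k[1],.235],rot(.417),"above")
```

```text
1.6 [ 0.49877925 -0.03857909  0.23637236] [ 0.13072957  0.38423234 -0.46731045] 0.5987383759492219
above travel [-0.0213 -0.0684  0.0013] turn [ 0.02 -0.01  2.83]
```

{"api": "step_arm", "payload": {"commands": [{"travel":[-0.01,-0.035,0],"turn":[0,0,1.5]},{"travel":[-0.021,-0.068,0],"turn":[0,0,2.8]},{"travel":[-0.021,-0.069,0],"turn":[0,0,2.8]}], "gripper": 0.6}}

```text
time: 1.9
position: [0.4919, -0.1145, 0.2366]
tool_rot: [0.685, 3.066, -0.003]
ft_force: [-1.1, 0.1, -0.3]
grip_width: 0.601
grip_force: 0.0
```

Run:
```python
from m import *
s=ctrl.get_state();print(s["time"],s["position"],s["ft_force"],s["grip_width"])
I=ctrl.get_image("wrist");cv2.imwrite("pics/w1.png",I[:,:,::-1])
c=ctrl.camera_model("wrist");T=np.array(c["T_tool_cam"]);R0=Ro.from_rotvec(s["tool_rot"]).as_matrix()
for b in blobs(I,(0,180,60),(4,255,255),(0,0,560,420))[:3]+blobs(I,(172,180,60),(179,255,255),(0,0,560,420))[:2]:
    r=cv2.minAreaRect(b.astype(np.float32));bp=cv2.boxPoints(r)
    d=np.linalg.norm(np.roll(bp,1,0)-bp,axis=1);i=d.argmin()  # short edges
    e=[(bp[i]+bp[i-1])/2,(bp[(i+2)%4]+bp[(i+1)%4])/2]
    for u,v in e+[b.mean(0)]:
        x,y=u-c["cx"],v-c["cy"];q=np.hypot(x,y);th=q/c["fx"]
        dc=np.array([np.sin(th)*x/q,np.sin(th)*y/q,np.cos(th)])
        C=R0@T[:3,3]+s["position"];D=R0@T[:3,:3]@dc;p=C+D*(.118-C[2])/D[2]
        print(len(b),np.round([u,v],1),p.round(4), "in tool",(R0.T@(p-s["position"])).round(4))
rel(knob(.417,0),rot(.417),"knob")
```

```text
1.9 [ 0.4918596  -0.11449388  0.23655971] [-1.12022326  0.12044592 -0.27562881] 0.6005263074612353
148 [287.5 170. ] [ 0.4681 -0.099   0.118 ] in tool [0.0282 0.0041 0.1185]
148 [287.5 227. ] [ 0.5144 -0.1206  0.118 ] in tool [-0.0229  0.0043  0.1186]
148 [287.8 197.4] [ 0.4899 -0.1089  0.118 ] in tool [0.0043 0.0044 0.1185]
16 [289.4 227.7] [ 0.5157 -0.1193  0.118 ] in tool [-0.0236  0.006   0.1186]
16 [295.6 224. ] [ 0.5149 -0.1129  0.118 ] in tool [-0.0201  0.0114  0.1186]
16 [292.6 225.9] [ 0.5154 -0.1161  0.118 ] in tool [-0.0219  0.0088  0.1186]
knob travel [-1.000e-04  1.600e-03  1.264e-01] turn [-0.02 -0.01 -0.3 ]
```

View pics/w1.png

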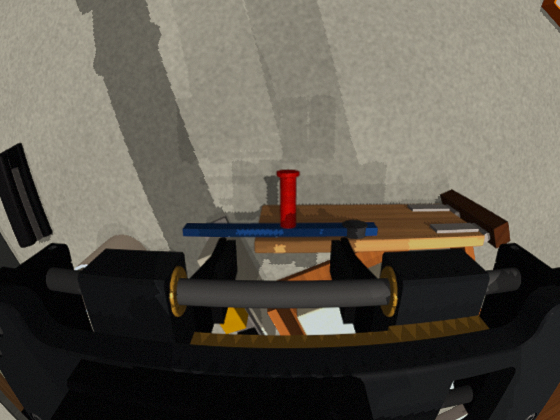

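The wrist view shows the knob at (288,170)–(288,227), lying along tool x and 2–4 mm off in tool y. I'll correct that while descending and check again.

{"api": "step_arm", "payload": {"commands": [{"travel":[0,0.003,0.02],"turn":[0,0,0]},{"travel":[0,0.003,0.045],"turn":[0,0,0]},{"travel":[0,0.003,0.065],"turn":[0,0,0]},{"travel":[0,0.003,0.075],"turn":[0,0,0]},{"travel":[0,0.003,0.075],"turn":[0,0,0]}]}}

```text
time: 2.45
position: [0.4935, -0.1045, 0.1601]
tool_rot: [-0.668, -3.067, 0.001]
ft_force: [0.3, 0.4, -0.2]
grip_width: 0.602
grip_force: 0.0
```

```bash
cat > look.py <<'E'
from m import *
s=ctrl.get_state();print(s["time"],s["position"].round(4),s["ft_force"].round(1),s["grip_width"].round(3))
I=ctrl.get_image("wrist")
c=ctrl.camera_model("wrist");T=np.array(c["T_tool_cam"]);R0=Ro.from_rotvec(s["tool_rot"]).as_matrix()
b=blobs(I,(0,180,60),(4,255,255),(0,0,560,420))[0]
for u,v in (b[b[:,1]<b[:,1].min()+3].mean(0),b[b[:,1]>b[:,1].max()-3].mean(0),b.mean(0)):
        x,y=u-c["cx"],v-c["cy"];q=np.hypot(x,y);th=q/c["fx"]
        dc=np.array([np.sin(th)*x/q,np.sin(th)*y/q,np.cos(th)])
        C=R0@T[:3,3]+s["position"];D=R0@T[:3,:3]@dc;p=C+D*(.118-C[2])/D[2]
        print(np.round([u,v],1),p.round(4), "in tool",(R0.T@(p-s["position"])).round(4))
rel(knob(.417,0),rot(.417),"knob")
E
python3 look.py
```

```text
Traceback (most recent call last):
  File "look.py", line 2, in <module>
    s=ctrl.get_state();print(s["time"],s["position"].round(4),s["ft_force"].round(1),s["grip_width"].round(3))
                                                                                     ^^^^^^^^^^^^^^^^^^^^^
AttributeError: 'float' object has no attribute 'round'
```

```bash
sed -i 's/s\["grip_width"\].round(3)/s["grip_width"]/' look.py; python3 look.py
```

```text
2.45 [ 0.4935 -0.1045  0.1601] [ 0.3  0.4 -0.2] 0.6016753962216954
[273.5 197.5] [ 0.4674 -0.0988  0.118 ] in tool [ 0.0259 -0.0056  0.0422]
[274.  272.5] [ 0.5147 -0.1206  0.118 ] in tool [-0.0262 -0.0057  0.0421]
[273.7 232.3] [ 0.4883 -0.1084  0.118 ] in tool [ 0.003  -0.0057  0.0422]
knob travel [-0.0011 -0.0051  0.0513] turn [-0.02 -0.05  0.09]
```

{"api": "step_arm", "payload": {"commands": [{"travel":[0,-0.0055,0.005],"turn":[0,0,0]},{"travel":[0,-0.0055,0.02],"turn":[0,0,0]},{"travel":[0,-0.0055,0.035],"turn":[0,0,0]},{"travel":[0,-0.0055,0.048],"turn":[0,0,0]},{"travel":[0,-0.0055,0.05],"turn":[0,0,0]}]}}

```text
time: 3.0
position: [0.4913, -0.1108, 0.1105]
tool_rot: [-0.671, -3.067, 0.0]
ft_force: [0.3, -0.3, 0.2]
grip_width: 0.6
grip_force: 0.0
```

```bash
python3 look.py
```

```text
3.0 [ 0.4913 -0.1108  0.1105] [ 0.3 -0.3  0.2] 0.5999950077329328
[284.5 222.6] [ 0.4663 -0.0983  0.118 ] in tool [ 0.0279  0.0009 -0.0074]
[283.6 279.3] [ 0.4937 -0.1114  0.118 ] in tool [-0.0025  0.0005 -0.0075]
[284.4 250.1] [ 0.4791 -0.1042  0.118 ] in tool [ 0.0138  0.0009 -0.0075]
knob travel [-0.001   0.0014  0.0009] turn [-0.03 -0.06  0.01]
```

Aligned to within 1 mm, so I'll close on the knob.

{"api": "step_arm", "payload": {"commands": [{"travel":[0,0.0008,0],"turn":[0,0,0]},{"travel":[0,0.0008,0],"turn":[0,0,0]},{"travel":[0,0.0008,0],"turn":[0,0,0]},{"travel":[0,0.0008,0],"turn":[0,0,0]},{"travel":[0,0.0008,0],"turn":[0,0,0]}], "gripper": 0.05, "force": 12}}

```text
time: 3.55
position: [0.4926, -0.1101, 0.1118]
tool_rot: [0.671, 3.068, 0.0]
ft_force: [0.4, 1.0, -0.0]
grip_width: 0.23
grip_force: 0.0
```

{"api": "step_arm", "payload": {"commands": [{"travel":[0,0,0],"turn":[0,0,0]},{"travel":[0,0,0],"turn":[0,0,0]},{"travel":[0,0,0],"turn":[0,0,0]}]}}

```text
time: 3.85
position: [0.4922, -0.1105, 0.1117]
tool_rot: [-0.672, -3.069, 0.001]
ft_force: [-0.6, -2.2, 1.8]
grip_width: 0.15
grip_force: 12.0
```

Gripped at 0.15 × 87 ≈ 13 mm, against the 14 mm knob. Now I'll lift it.

{"api": "step_arm", "payload": {"commands": [{"travel":[0,0,-0.003],"turn":[0,0,0]},{"travel":[0,0.0005,-0.006],"turn":[0,0,0]},{"travel":[0,0.0008,-0.01],"turn":[0,0,0]},{"travel":[0,0.0015,-0.014],"turn":[0,0,0]},{"travel":[0,0.002,-0.016],"turn":[0,0,0]}]}}

```text
time: 4.35
position: [0.4929, -0.1088, 0.1279]
tool_rot: [-0.672, -3.068, 0.001]
ft_force: [-2.4, -2.1, -2.7]
grip_width: 0.157
grip_force: 12.0
```

Run:
```python
from m import *
s=ctrl.get_state();print(s["position"],s["ft_force"])
I=ctrl.get_image("scene");cv2.imwrite("pics/s2.png",cv2.resize(I[130:280,205:325],None,fx=4,fy=4,interpolation=cv2.INTER_CUBIC)[:,:,::-1])
s=ctrl.get_state();p0=s["position"];k0=knob(.417,.26)
for g in (.417,.32,.22,.12,.05,0,-.015):
    rel(p0+knob(g,.26)-k0,rot(g),g); print("   world",(p0+knob(g,.26)-k0).round(4))
```

```text
[ 0.49286891 -0.10875975  0.12786734] [-2.39233967 -2.13739548 -2.68796328]
0.417 travel [0. 0. 0.] turn [-0.04  0.    0.01]
   world [ 0.493  -0.1088  0.1281]
0.32 travel [-0.0194 -0.0029  0.    ] turn [-0.04 -0.   -5.55]
   world [ 0.5094 -0.1195  0.1281]
0.22 travel [-0.0395 -0.004   0.    ] turn [ -0.04  -0.   -11.28]
   world [ 0.5273 -0.1289  0.1281]
0.12 travel [-0.0597 -0.003   0.    ] turn [ -0.04  -0.   -17.01]
   world [ 0.546  -0.1365  0.1281]
0.05 travel [-0.0737 -0.0012  0.    ] turn [-4.000e-02 -1.000e-02 -2.102e+01]
   world [ 0.5595 -0.1406  0.1281]
0 travel [-0.0836  0.0008  0.    ] turn [-4.000e-02 -1.000e-02 -2.389e+01]
   world [ 0.5693 -0.143   0.1281]
-0.015 travel [-0.0866  0.0014  0.    ] turn [-4.000e-02 -1.000e-02 -2.474e+01]
   world [ 0.5723 -0.1436  0.1281]
```

View pics/s2.png

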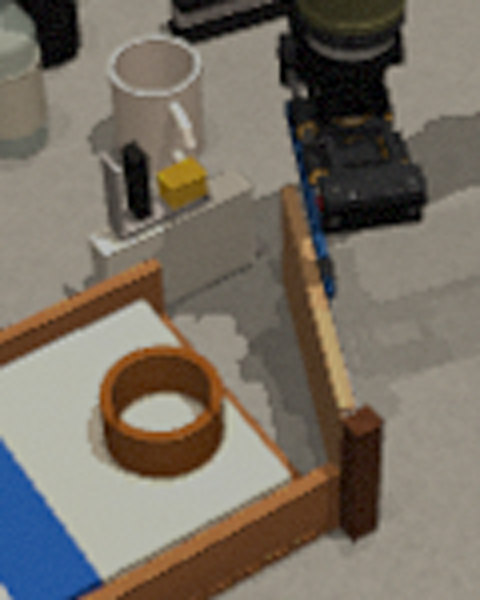

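The bar is lifted (about 16 mm at the knob, 0.27 rad) and the grip holds. Next I'll swing along the arc about the hinge.

{"api": "step_arm", "payload": {"commands": [{"travel":[-0.004,-0.0008,0],"turn":[0,0,-1.1]},{"travel":[-0.011,-0.0018,0],"turn":[0,0,-3.1]},{"travel":[-0.0194,-0.0029,0],"turn":[0,0,-5.5]},{"travel":[-0.0295,-0.0036,0],"turn":[0,0,-8.4]},{"travel":[-0.0395,-0.004,0],"turn":[0,0,-11.3]}]}}

```text
time: 4.9
position: [0.5278, -0.1296, 0.1277]
tool_rot: [0.363, 3.12, -0.002]
ft_force: [-2.0, -3.6, -2.4]
grip_width: 0.154
grip_force: 12.0
```

```bash
cat > n.py <<'E'
from m import *
s=ctrl.get_state();print(s["time"],s["position"].round(4),s["ft_force"].round(2),s["torque"].round(2))
p0=np.array([.493,-.1088,.128]);k0=knob(.417,.26)
for g in map(float,sys.argv[1:]): rel(p0+knob(g,.26)-k0,rot(g),g)
E
python3 n.py .22 .17 .12 .08 .05
```

```text
4.9 [ 0.5278 -0.1296  0.1277] [-1.95 -3.57 -2.41] [-0.87  0.52  0.02]
0.22 travel [ 0.0007  0.0005 -0.0003] turn [-0.06  0.03  0.15]
0.17 travel [-0.0092 -0.0012 -0.0003] turn [-0.06  0.03 -2.72]
0.12 travel [-0.0193 -0.0025 -0.0003] turn [-0.06  0.02 -5.58]
0.08 travel [-0.0273 -0.0032 -0.0003] turn [-0.06  0.02 -7.88]
0.05 travel [-0.0334 -0.0035 -0.0003] turn [-0.06  0.02 -9.59]
```

{"api": "step_arm", "payload": {"commands": [{"travel":[-0.0065,-0.0009,0],"turn":[0,0,-1.9]},{"travel":[-0.013,-0.0017,0],"turn":[0,0,-3.8]},{"travel":[-0.0193,-0.0025,0],"turn":[0,0,-5.6]},{"travel":[-0.024,-0.0029,0],"turn":[0,0,-6.9]},{"travel":[-0.0273,-0.0032,0],"turn":[0,0,-7.9]}]}}

```text
time: 5.4
position: [0.554, -0.1397, 0.1278]
tool_rot: [0.149, 3.137, -0.003]
ft_force: [-1.6, -4.7, -1.8]
grip_width: 0.155
grip_force: 12.0
```

```bash
python3 n.py .08 .06 .04 .03 .02 .01 0
```

```text
5.4 [ 0.554  -0.1397  0.1278] [-1.6  -4.68 -1.76] [-1.12  0.46  0.02]
0.08 travel [ 0.0004  0.0006 -0.0002] turn [-0.12  0.08 -0.07]
0.06 travel [-0.0036 -0.0001 -0.0002] turn [-0.12  0.07 -1.21]
0.04 travel [-0.0076 -0.0008 -0.0002] turn [-0.12  0.07 -2.36]
0.03 travel [-0.0096 -0.0011 -0.0002] turn [-0.12  0.07 -2.93]
0.02 travel [-0.0116 -0.0014 -0.0002] turn [-0.12  0.07 -3.51]
0.01 travel [-0.0136 -0.0017 -0.0002] turn [-0.12  0.07 -4.08]
0.0 travel [-0.0156 -0.0019 -0.0002] turn [-0.12  0.07 -4.65]
```

{"api": "step_arm", "payload": {"commands": [{"travel":[-0.002,-0.0005,0],"turn":[0,0,-0.6]},{"travel":[-0.004,-0.001,0],"turn":[0,0,-1.2]},{"travel":[-0.006,-0.0014,0],"turn":[0,0,-1.8]},{"travel":[-0.0075,-0.0016,0],"turn":[0,0,-2.3]},{"travel":[-0.009,-0.0018,0],"turn":[0,0,-2.7]}]}}

```text
time: 5.9
position: [0.5626, -0.1421, 0.1278]
tool_rot: [0.076, 3.139, -0.003]
ft_force: [-1.2, -5.2, -1.6]
grip_width: 0.154
grip_force: 12.0
```

```bash
python3 n.py .03 .01 0 -.01 -.02 -.03 -.04
```

```text
5.9 [ 0.5626 -0.1421  0.1278] [-1.22 -5.24 -1.59] [-1.07  0.38 -0.04]
0.03 travel [-0.0008  0.0005 -0.0002] turn [-0.11  0.07 -0.26]
0.01 travel [-0.0048 -0.0002 -0.0002] turn [-0.11  0.07 -1.41]
0.0 travel [-0.0068 -0.0006 -0.0002] turn [-0.11  0.07 -1.98]
-0.01 travel [-0.0088 -0.0009 -0.0002] turn [-0.11  0.07 -2.55]
-0.02 travel [-0.0108 -0.0012 -0.0001] turn [-0.11  0.07 -3.13]
-0.03 travel [-0.0128 -0.0015 -0.0001] turn [-0.11  0.07 -3.7 ]
-0.04 travel [-0.0148 -0.0017 -0.0001] turn [-0.11  0.07 -4.27]
```

{"api": "step_arm", "payload": {"commands": [{"travel":[-0.001,-0.0004,0],"turn":[0,0,-0.3]},{"travel":[-0.002,-0.0008,0],"turn":[0,0,-0.6]},{"travel":[-0.003,-0.0011,0],"turn":[0,0,-0.9]},{"travel":[-0.004,-0.0013,0],"turn":[0,0,-1.2]},{"travel":[-0.005,-0.0014,0],"turn":[0,0,-1.5]}]}}

```text
time: 6.4
position: [0.5675, -0.1433, 0.1278]
tool_rot: [0.035, 3.14, -0.002]
ft_force: [-1.7, -4.9, -1.4]
grip_width: 0.152
grip_force: 12.0
```

{"api": "step_arm", "payload": {"commands": [{"travel":[-0.001,-0.0004,0],"turn":[0,0,-0.3]},{"travel":[-0.002,-0.0008,0],"turn":[0,0,-0.6]},{"travel":[-0.003,-0.001,0],"turn":[0,0,-0.9]}]}}

```text
time: 6.7
position: [0.5703, -0.1439, 0.1278]
tool_rot: [0.01, 3.141, -0.001]
ft_force: [-0.5, -5.3, -0.6]
grip_width: 0.153
grip_force: 12.0
```

{"api": "step_arm", "payload": {"commands": [{"travel":[-0.001,-0.0002,0],"turn":[0,0,-0.3]},{"travel":[-0.002,-0.0004,0],"turn":[0,0,-0.6]}]}}

```text
time: 6.9
position: [0.5724, -0.1444, 0.1278]
tool_rot: [-0.006, 3.141, -0.002]
ft_force: [-1.6, -5.2, -0.7]
grip_width: 0.155
grip_force: 12.0
```

{"api": "step_arm", "payload": {"commands": [{"travel":[-0.001,-0.0002,0],"turn":[0,0,-0.3]},{"travel":[-0.0015,-0.0003,0],"turn":[0,0,-0.4]},{"travel":[-0.0015,-0.0003,0],"turn":[0,0,-0.4]}]}}

```text
time: 7.2
position: [0.574, -0.1447, 0.1278]
tool_rot: [-0.017, 3.14, -0.002]
ft_force: [-1.3, -5.8, -2.0]
grip_width: 0.158
grip_force: 12.0
```

{"api": "step_arm", "payload": {"commands": [{"travel":[-0.001,-0.0002,0],"turn":[0,0,-0.3]},{"travel":[-0.0015,-0.0003,0],"turn":[0,0,-0.4]},{"travel":[-0.0015,-0.0003,0],"turn":[0,0,-0.4]}]}}

```text
time: 7.5
position: [0.5754, -0.145, 0.1278]
tool_rot: [-0.028, 3.14, -0.002]
ft_force: [-0.8, -5.5, -0.8]
grip_width: 0.156
grip_force: 12.0
```

{"api": "step_arm", "payload": {"commands": [{"travel":[-0.001,-0.0002,0],"turn":[0,0,-0.3]},{"travel":[-0.001,-0.0002,0],"turn":[0,0,-0.3]}]}}

```text
time: 7.7
position: [0.5762, -0.1451, 0.1278]
tool_rot: [-0.036, 3.141, -0.001]
ft_force: [-1.9, -5.2, -0.6]
grip_width: 0.156
grip_force: 12.0
```

{"api": "step_arm", "payload": {"commands": [{"travel":[-0.001,-0.0002,0],"turn":[0,0,-0.3]},{"travel":[-0.001,-0.0002,0],"turn":[0,0,-0.3]}]}}

```text
time: 7.9
position: [0.5766, -0.1452, 0.1277]
tool_rot: [0.044, -3.14, 0.001]
ft_force: [-2.6, -4.6, 0.5]
grip_width: 0.158
grip_force: 12.0
```

{"api": "step_arm", "payload": {"commands": [{"travel":[-0.001,-0.0002,0],"turn":[0,0,-0.3]},{"travel":[-0.001,-0.0002,0],"turn":[0,0,-0.3]}]}}

```text
time: 8.1
position: [0.5769, -0.1453, 0.1277]
tool_rot: [0.052, -3.139, -0.0]
ft_force: [-4.3, -4.2, 2.2]
grip_width: 0.152
grip_force: 12.0
```

```bash
python3 n.py -.04
python3 - <<'E'
from m import *
I=ctrl.get_image("top");J=ctrl.get_image("scene")
a=cv2.resize(I[170:260,270:380],(733,600),interpolation=cv2.INTER_CUBIC)
cv2.imwrite("pics/t3.png",cv2.resize(np.hstack([cv2.resize(I[165:255,290:380],(400,400),interpolation=2),cv2.resize(J[140:230,210:300],(400,400),interpolation=2)]),None,fx=1,fy=1)[:,:,::-1])
E
```

```text
8.1 [ 0.5769 -0.1453  0.1277] [-4.33 -4.22  2.23] [-0.98  1.12 -0.14]
-0.04 travel [-0.0003  0.0007 -0.0003] turn [ 0.01 -0.14  0.41]
```

View pics/t3.png

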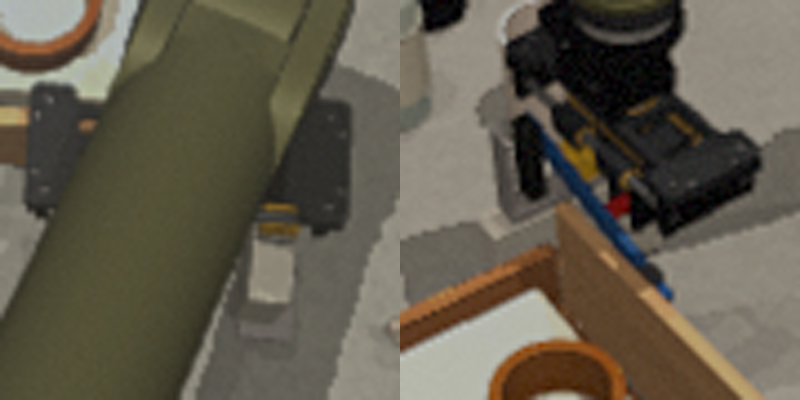

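Scene crop: the raised bar end at (540,130) rests against the black buffer and passes over the yellow striker. Fx went from -1 to -4 N while motion stalled, so this is buffer contact. I'll ease the pressure and lower the bar.

{"api": "step_arm", "payload": {"commands": [{"travel":[0.001,0,0],"turn":[0,0,0.3]},{"travel":[0.0018,-0.0003,0.001],"turn":[0,0,0.5]},{"travel":[0.0018,-0.0006,0.003],"turn":[0,0,0.5]},{"travel":[0.0018,-0.0009,0.005],"turn":[0,0,0.5]},{"travel":[0.0018,-0.001,0.006],"turn":[0,0,0.5]}]}}

```text
time: 8.7
position: [0.5765, -0.1462, 0.1223]
tool_rot: [-0.039, 3.141, -0.0]
ft_force: [-2.8, -4.7, 3.4]
grip_width: 0.152
grip_force: 12.0
```

```bash
python3 n.py -.03 -.04
```

```text
8.7 [ 0.5765 -0.1462  0.1223] [-2.77 -4.66  3.37] [-0.83  0.7  -0.01]
-0.03 travel [ 0.0012  0.002  -0.0057] turn [-0.01  0.05  0.5 ]
-0.04 travel [-0.0008  0.0016 -0.0057] turn [-0.01  0.05 -0.08]
```

{"api": "step_arm", "payload": {"commands": [{"travel":[0.001,-0.0008,0],"turn":[0,0,0.2]},{"travel":[0.001,-0.0015,0],"turn":[0,0,0.2]},{"travel":[0.001,-0.0015,0],"turn":[0,0,0.2]}]}}

```text
time: 9.0
position: [0.576, -0.1463, 0.1218]
tool_rot: [-0.035, 3.14, 0.002]
ft_force: [0.2, -2.1, 1.1]
grip_width: 0.156
grip_force: 12.0
```

{"api": "step_arm", "payload": {"commands": [{"travel":[0,-0.0003,0.001],"turn":[0,0,0]},{"travel":[0,-0.0005,0.002],"turn":[0,0,0]},{"travel":[0,-0.0007,0.003],"turn":[0,0,0]},{"travel":[0,-0.0007,0.003],"turn":[0,0,0]}]}}

```text
time: 9.4
position: [0.5755, -0.1466, 0.1182]
tool_rot: [0.035, -3.141, -0.002]
ft_force: [0.8, 1.5, -0.7]
grip_width: 0.158
grip_force: 12.0
```

{"api": "step_arm", "payload": {"commands": [{"travel":[0,0.0005,0.001],"turn":[0,0,0]},{"travel":[0,0.0005,0.0025],"turn":[0,0,0]},{"travel":[0,0.0005,0.004],"turn":[0,0,0]},{"travel":[0,0.0005,0.005],"turn":[0,0,0]},{"travel":[0,0.0005,0.005],"turn":[0,0,0]}]}}

```text
time: 9.9
position: [0.5754, -0.1469, 0.1134]
tool_rot: [-0.034, 3.141, 0.001]
ft_force: [1.4, 2.6, 1.1]
grip_width: 0.154
grip_force: 12.0
```

{"api": "step_arm", "payload": {"commands": [{"travel":[0,0,0.0007],"turn":[0,0,0]},{"travel":[0,0,0.0013],"turn":[0,0,0]},{"travel":[0,0,0.0013],"turn":[0,0,0]}]}}

```text
time: 10.2
position: [0.5758, -0.147, 0.1128]
tool_rot: [-0.034, 3.14, 0.001]
ft_force: [0.6, 4.7, 4.3]
grip_width: 0.153
grip_force: 12.0
```

```bash
python3 look.py;python3 - <<'E'
from m import *
I=ctrl.get_image("wrist");J=ctrl.get_image("scene")
cv2.imwrite("pics/w4.png",np.hstack([cv2.resize(I[150:350,180:380],(400,400)),cv2.resize(J[140:230,210:300],(400,400),interpolation=2)])[:,:,::-1])
E
```

```text
10.2 [ 0.5758 -0.147   0.1128] [0.6 4.7 4.3] 0.15282197163406544
[283.  219.9] [ 0.5475 -0.1472  0.118 ] in tool [ 0.0283  0.0005 -0.0052]
[283.  279.2] [ 0.5797 -0.1465  0.118 ] in tool [-0.0039  0.0005 -0.0052]
[283.2 248.1] [ 0.5621 -0.1468  0.118 ] in tool [ 0.0136  0.0006 -0.0052]
knob travel [0.0818 0.0388 0.0027] turn [ 0.04  0.06 25.94]
```

View pics/w4.png

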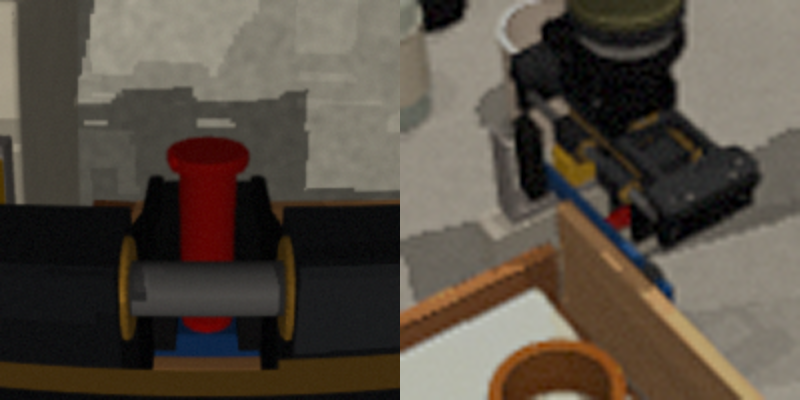

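The bar end at (545,170) now sits below the striker top, between the striker and the buffer, and the tool is back at the gripped, dropped height. I'll relax and let go with a small opening to clear the striker.

{"api": "step_arm", "payload": {"commands": [{"travel":[0,0.001,-0.0005],"turn":[0,0,0]},{"travel":[0,0.0015,-0.0005],"turn":[0,0,0]},{"travel":[0,0.0015,-0.0005],"turn":[0,0,0]}]}}

```text
time: 10.65
position: [0.5753, -0.1469, 0.1128]
tool_rot: [-0.033, 3.141, -0.002]
ft_force: [1.8, 2.1, 3.9]
grip_width: 0.158
grip_force: 12.0
```

{"api": "step_arm", "payload": {"commands": [{"travel":[0,0,0],"turn":[0,0,0]},{"travel":[0,0,0],"turn":[0,0,0]},{"travel":[0,0,0],"turn":[0,0,0]},{"travel":[0,0,0],"turn":[0,0,0]}], "gripper": 0.38}}

```text
time: 11.05
position: [0.5751, -0.1467, 0.1128]
tool_rot: [-0.033, 3.141, -0.001]
ft_force: [0.8, -0.5, 3.2]
grip_width: 0.361
grip_force: 0.0
```

```bash
python3 look.py
```

```text
11.05 [ 0.5751 -0.1467  0.1128] [ 0.8 -0.5  3.2] 0.3614976861234079
[283.  219.8] [ 0.5469 -0.1468  0.118 ] in tool [ 0.0283  0.0005 -0.0052]
[282.8 279.2] [ 0.5791 -0.1462  0.118 ] in tool [-0.004   0.0004 -0.0052]
[283.3 249.2] [ 0.5621 -0.1463  0.118 ] in tool [ 0.013   0.0006 -0.0052]
knob travel [0.0812 0.0384 0.0028] turn [-4.000e-02  1.000e-02  2.589e+01]
```

{"api": "step_arm", "payload": {"commands": [{"travel":[0,0,-0.002],"turn":[0,0,0]},{"travel":[0,0,-0.005],"turn":[0,0,0]},{"travel":[0,0,-0.009],"turn":[0,0,0]}]}}

```text
time: 11.4
position: [0.5744, -0.1456, 0.1213]
tool_rot: [0.034, -3.139, -0.001]
ft_force: [-0.4, 0.0, -0.4]
grip_width: 0.378
grip_force: 0.0
```

```bash
python3 look.py
```

```text
11.4 [ 0.5744 -0.1456  0.1213] [-0.4  0.  -0.4] 0.3782042807936301
[280.  215.9] [ 0.5471 -0.1472  0.118 ] in tool [ 0.0273 -0.001   0.0033]
[280.5 279.5] [ 0.5835 -0.1462  0.118 ] in tool [-0.0091 -0.0008  0.0032]
[280.5 246.5] [ 0.5638 -0.1466  0.118 ] in tool [ 0.0106 -0.0008  0.0033]
knob travel [0.0812 0.0375 0.0123] turn [ 2.000e-02 -2.000e-02  2.592e+01]
```

Free, and the knob has stayed put. I'll retreat straight up, then back away.

{"api": "step_arm", "payload": {"commands": [{"travel":[0,0,-0.02],"turn":[0,0,0]},{"travel":[0,0,-0.05],"turn":[0,0,0]},{"travel":[0,0,-0.085],"turn":[0,0,0]},{"travel":[0,0,-0.12],"turn":[0,0,0]},{"travel":[0,0.02,-0.14],"turn":[0,0,0]}]}}

```text
time: 11.95
position: [0.575, -0.1295, 0.2651]
tool_rot: [-0.025, 3.138, -0.004]
ft_force: [0.0, -1.4, 0.9]
grip_width: 0.381
grip_force: 0.0
```

{"api": "step_arm", "payload": {"commands": [{"travel":[0.01,0.04,0],"turn":[0,0,0]},{"travel":[0.02,0.08,0],"turn":[0,0,0]},{"travel":[0.02,0.125,0],"turn":[0,0,0]},{"travel":[0.02,0.17,0],"turn":[0,0,0]},{"travel":[0.02,0.215,0],"turn":[0,0,0]}]}}

```text
time: 12.45
position: [0.5496, 0.0903, 0.262]
tool_rot: [-0.033, 3.141, 0.001]
ft_force: [0.1, 0.1, 0.7]
grip_width: 0.377
grip_force: 0.0
```

{"api": "step_arm", "payload": {"commands": [{"travel":[0,0.04,0],"turn":[0,0,0]},{"travel":[0,0.08,0],"turn":[0,0,0]},{"travel":[0,0.12,0],"turn":[0,0,0]},{"travel":[0,0.14,0],"turn":[0,0,0]},{"travel":[0,0.14,0],"turn":[0,0,0]}]}}

```text
time: 12.95
position: [0.5457, 0.2332, 0.2611]
tool_rot: [0.044, -3.14, -0.002]
ft_force: [0.3, -0.1, 0.2]
grip_width: 0.38
grip_force: 0.0
```

Run:
```python
from m import *
print(ctrl.get_state()["time"],ctrl.get_state()["position"])
I=ctrl.get_image("top");J=ctrl.get_image("scene")
cv2.imwrite("pics/f5.png",np.hstack([cv2.resize(I[160:260,290:390],(400,400),interpolation=2),cv2.resize(J[140:230,210:300],(400,400),interpolation=2)])[:,:,::-1])
```

```text
12.95 [0.54566868 0.23315109 0.26114148]
```

View pics/f5.png

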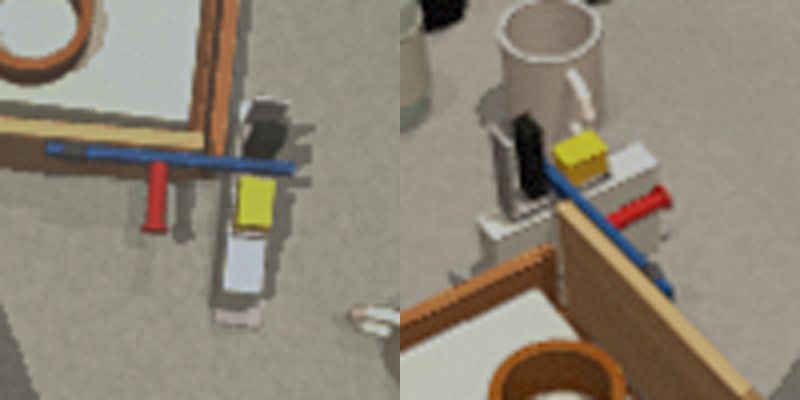

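The bar lies in the gap between the yellow striker and the black buffer at about (265,165) in the top crop. A quick height check will show whether it dropped fully.

Run:
```python
from m import *
I=ctrl.get_image("top");J=ctrl.get_image("scene")
B=((100,120,40),(125,255,255));K=((0,190,80),(4,255,255))
t=blobs(I,*B,(295,190,370,210))[0];s=blobs(J,*B,(238,170,275,215))[0]
k=lambda b:b.astype(float)
e=tri(s[s[:,1]<=s[:,1].min()+1].mean(0),t[t[:,0]>=t[:,0].max()-1].mean(0));print("bar end",e)
kt=blobs(I,(0,150,60),(6,255,255),(320,195,340,222));ks=blobs(J,*K,(240,170,275,200))
if kt and ks: print("knob",tri(ks[0].mean(0),kt[0].mean(0)))
for L in(0,.15): print(L,"expected end top z",.115+.155*np.sin(L)+.008)
```

```text
bar end (array([ 0.60122478, -0.23177097,  0.11304969]), np.float64(0.011542230204666805))
knob (array([ 0.57211066, -0.14414605,  0.12242853]), np.float64(0.0019194101144526564))
0 expected end top z 0.123
0.15 expected end top z 0.14616291053340788
```

```bash
python3 -c "
from bench import ctrl
print(ctrl.close_job())"
```

```text
the job is handed in; nothing more can be done
None
```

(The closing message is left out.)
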